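# Mix a capped control tube by turning it over

### The arm

A 6-joint arm with a two-finger parallel gripper is mounted at the origin on a cart in front of the work surface, level with it; the furniture and walls round the work are solid. World frame = base frame: x ahead of the robot, y to its left, z up, the work surface at z = 0. Lengths are in m, angles in rad, forces in N, time in s.
With the tool pointing down it reaches from about 0.4 to 0.825 m from the base axis. Payload 7 kg.
Tool frame: the origin (TCP) lies at the centre of the arm's flange, where the gripper is bolted on; the fingertips stand 178 mm ahead of it and the grasp point (between the pads) lies ahead of it (tcp_to_grasp is the z of the grasp point in the tool frame, in m); z points along the fingers, x is the direction in which the jaws open and shut, and the axes are right-handed (so a half turn about z gives the same grasp; the last joint's range is limited). The gripper opens to 88 mm and grips with 3 to 60 N. Pads are 19 mm wide; open, the fingers measure 130 mm over their backs; the gripper's body (78 mm by 193 mm) begins 47 mm behind the grasp point.
Start: joints at [1.427, 0.359, 0.012, 0, -1.224, -0.288], TCP at [0.282, 0.613, 0.405] pointing down, gripper open.
Joint ranges: [-3.07, 3.07], [-1.43, 2.12], [-1.02, 1.25], [-3.03, 1.67], [-3.05, -0], [-3.03, 3.03]. Speed limits (rad/s): [2.39, 2.39, 3.01, 3.14, 3.14, 3.14].

### API

Orientations are given as [roll, pitch, yaw] about the fixed x, y, z axes, in that order (R = Rz(yaw) Ry(pitch) Rx(roll)).
In Python, from station import get_state, grab_frame, job_done, tcp_to_grasp gives the robot as it stands.
- The arm moves only by the tool drive_tool, never from a script. Its argument "moves" is a list of rows, each a list of 7 numbers: the shift along the tool's x, y, z in mm, then the turn, a rotation vector about the tool's x, y, z in degrees, then the closure, from -1 (fully open) to 1 (shut), so that 0 is half open. In form: [[dx, dy, dz, ax, ay, az, claw], ...]. A call has 1 to 12 rows; each row is the pose to reach, as a shift and turn from the pose commanded when the call began, along the tool's axes at that moment; what a row does not reach only later rows make up. A row lasts 1/8 s, in which the tool goes at most 62.5 mm and 10.7 degrees, less where a joint would pass 70% of its speed; a pose out of reach is approached as far as the arm can. A call with a gripper value outside its range is refused whole. The fingers move at their own pace and stop on an object; "grip_force" is the grip in N (left out, the last holds). Time passes only in rows, so rows that repeat a pose let the fingers close. It gives the time, the measured TCP pose, the force and the opening at its end, in the units of the state.
- get_state(): the state, without advancing time (a new reading comes with each control period).
- grab_frame(name): name is "scene" or "top"; returns a dict with "img" (384x512x3 uint8, red, green, blue), "range_z" (384x512 float32, m along the optical axis (not along the pixel's ray), 0 where there is no reading), "fovy" (degrees; the focal length in pixels is half the picture's height over the tangent of half this angle, whatever the lens; pixels are square), "cx", "cy" (the principal point, pixels), "rvec" (rotation vector, rad) and "tvec" (3), from world to camera coordinates, as OpenCV has them. Camera axes: x right, y down, z forward; pixel columns grow to the right and rows downward; lengths in m; the calibration is good to about 2 mm. A picture is of the moment at which its call begins.
- job_done(): hands the job in, once; it reports no verdict.
The state is a dict: "t": time; "q": joint angles; "qd": joint speeds; "joint_efforts": joint torques, N m; "eef_pos": TCP position; "ee_rot": TCP orientation; "force": force on the tool from outside, world axes, zero at the start; "moment": the same for the moment, N m; "width": finger opening in m.
Only numpy, scipy, OpenCV 4.12 (cv2) and the standard library are available. Lean on these libraries where they do the work, as an engineer would, in place of code of your own. Each camera call takes 0.05 s, during which the arm holds its last target. There are 200 camera calls.

### The job

Mix the tall capped tube by turning it over: pick it up, turn it fully upside down, cap straight down, and keep it so for a full second; then set it back upright on the steel coaster it came from and let go. You may lay it in the V-notched tube rest to change your grip. Handle the tube gently, without dropping it or setting it down hard, and leave the short tube standing where it is.

Things in the scene. Friction and masses are not known exactly. Their poses are not given: they have to be found in the camera images.
- tall_tube: Tall closed tube, pale plastic, ribbed grey cap (fixed on), 126 mm tall, 50-105 g. Origin: centre of its underside; z axis from foot to cap. From the underside up: foot 32 mm across for 12 mm, plain body 28 mm across from 12 to 110 mm, cap 33 mm across from 110 to 126 mm. Starts upright on its coaster. Best grasped at mid-body, 61 mm above the underside.
- coaster_tall: The coaster on which the tall tube starts: a round steel dish fixed to the trolley, 80 mm across, with a floor 3 mm above the trolley top and a rim 8 mm high and 6 mm thick (68 mm across inside). Origin at the centre of its underside, z up.
- coaster_short: The coaster of the short tube, same shape as the other, also fixed. Which coaster is on the left and which on the right changes. Origin at the centre of its underside.
- short_tube: The short tube, not to be moved: same materials, 80 mm tall, body 34 mm and cap 39 mm across, stands loose on its own coaster. Origin at the centre of its underside, z axis up to the cap.
- rest_axis (a point): Centre of the line where the tall tube's axis lies when laid in the rest, 50 mm above the trolley top; the point's x axis runs along that line, z up. The tube lies with its mid-body (61 mm from its underside) at this point, cap to either side, with 9 mm of play either way before its foot or cap meets an upright.
- rest: Tube rest, fixed to the trolley: aluminium foot plate 110 x 64 x 6 mm and two V-notched uprights, 8 mm thick, centred 36 mm either side of the middle along its x axis. Notches of 90 degrees for the 28 mm body, open above, their tips 47 mm high and 44 mm apart. The 64 mm between the uprights is free for fingers down to the plate. Origin: centre of the underside.

How it is judged:
On the way:
1. the tall tube is upside down, its axis within 30 degrees of vertical (angle between tall_tube's own z axis and vertical above 2.618 rad), for 0.8 s.
At the end, for the whole second after the job is handed in: The tall tube stands upright (within 0.1 rad) and at rest on the floor of its own coaster, inside the rim (centres within 20 mm); the short tube still stands on its coaster (angle between each of tall_tube, short_tube's own z axis and vertical below 0.1 rad and horizontal distance between tall_tube and coaster_tall below 0.02 m and z of tall_tube in the frame of coaster_tall between 0 and 0.006 m and linear speed of tall_tube below 0.02 m/s and horizontal distance between short_tube and coaster_short below 0.025 m); the robot touches nothing.
It fails at once if the tall tube is set down hard (more than 40 N on its coaster or 60 N on the rest), or falls or is flung (faster than 1.2 m/s) (contact force between tall_tube and coaster_tall above 40 N or contact force between tall_tube and rest above 60 N or linear speed of tall_tube above 1.2 m/s).
It fails at once if the short tube is moved by more than 15 mm or tipped (distance of short_tube from where it was at the start of the episode above 0.015 m or angle between short_tube's own z axis and vertical above 0.3 rad).
It also fails if it takes over 72 s, if anything falls off the work surface, if the arm or the gripper's body presses on something with over 40 N, if the wrist force passes 120 N, or if a joint passes its speed limit or range.

## Working session

There is one attempt and no reset: what is moved stays moved. The work goes in short steps, Python scripts to look and compute and a tool call to move; the robot and the scene stay as the last step left them, time stands still between calls to the robot, and variables do not carry over. Pictures are saved under pics/ and viewed, about 8 in all and at most 12, crops included, and the job is handed in when it is done.

Besides the shell and the picture viewer there is one more tool, called by a JSON object that holds its "name" and its "arguments". drive_tool: Moves the arm, as the interface text tells. Its arguments: {"type":"object","properties":{"moves":{"type":"array"},"grip_force":{"type":"number"}},"required":["moves"]}

```bash
ls; mkdir -p pics; python3 - <<'E'
from station import *
import cv2
print(get_state(), tcp_to_grasp)
for n in("scene","top"):
    f=grab_frame(n); cv2.imwrite(f"pics/{n}0.png",f["img"][:,:,::-1]); print(n,f["fovy"],f["cx"],f["cy"],f["rvec"],f["tvec"])
E
```

```text
pics
{'t': 0.0, 'q': array([ 1.42709354e+00,  3.59380974e-01,  1.10063189e-02, -3.50312103e-04,
       -1.22410282e+00, -2.88096483e-01]), 'qd': array([ 3.50396348e-05, -5.27352961e-04, -1.35817794e-04,  5.21509156e-04,
        4.84431322e-04, -5.40745905e-04]), 'joint_efforts': array([ 5.00635906e-04, -5.82717168e+01,  2.93061858e+01,  6.99752882e+00,
        6.89646535e-03, -1.58378393e-04]), 'eef_pos': array([0.28240978, 0.61284488, 0.40370336]), 'ee_rot': array([-3.14143068e+00, -1.70543660e-03, -2.00271505e+00]), 'force': array([ 0.44137359, -0.06247951, -0.08370882]), 'moment': array([-0.02987732,  0.00823865,  0.00945161]), 'width': 0.0873657661838764} 0.1593
scene 44.99298473978 249.8305649554377 196.06287189456495 [ 2.06633644 -0.71142274  0.35827471] [-0.28558683  0.29747577  0.5366412 ]
top 49.36747545657273 255.76169513259242 187.48827415452968 [ 2.17503696 -2.14137931  0.18854045] [0.14410121 0.50874663 0.86491409]
```

View pics/scene0.png

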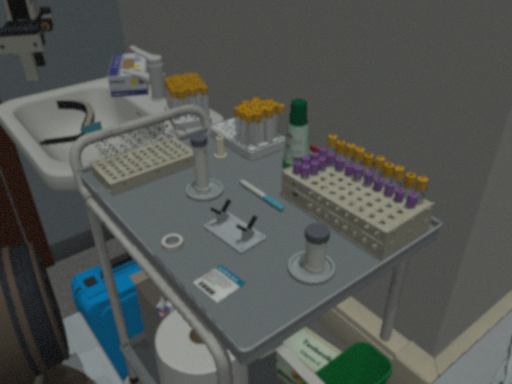

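View pics/top0.png

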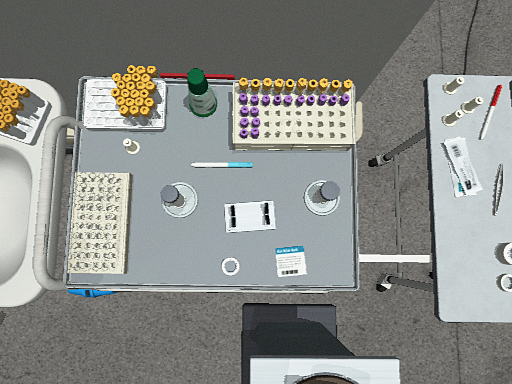

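The scene view shows the tall tube (cap about (199,137), coaster (204,187)), the rest at (234,230) and the short tube at (316,250). In the top view the tall coaster is at (180,198), the rest at (250,216) and the short coaster at (322,198). Next I measure from depth.

```bash
cat > h.py <<'E'
import numpy as np, cv2
from station import *
from scipy.spatial.transform import Rotation as R
def cloud(n):
    f=grab_frame(n); Z=f["range_z"].astype(float); h,w=Z.shape
    F=h/2/np.tan(np.radians(f["fovy"])/2); v,u=np.mgrid[:h,:w]
    P=np.stack([(u-f["cx"])*Z/F,(v-f["cy"])*Z/F,Z],-1)
    W=(P-np.ravel(f["tvec"]))@R.from_rotvec(np.ravel(f["rvec"])).as_matrix()
    W[Z==0]=np.nan
    return f,W
def circ(p):
    A=np.c_[2*p,np.ones(len(p))]; s=np.linalg.lstsq(A,(p**2).sum(1),rcond=None)[0]
    return s[:2],np.sqrt(s[2]+s[:2]@s[:2])
E
python3 - <<'E'
from h import *
D={n:cloud(n)[1] for n in("top","scene")}
for n,W in D.items(): print(n,W[198,220] if n=="top" else W[210,270])
W=D["top"]
for nm,(u,v) in dict(tc=(180,198),rest=(250,216),sc=(322,198),tcap=(173,194),scap=(328,188)).items(): print(nm,W[v,u].round(3))
boxes={"top":dict(tall=(155,175,205,222),rest=(220,195,280,237),short=(298,172,347,222)),
"scene":dict(tall=(180,125,228,203),rest=(200,195,270,252),short=(284,218,340,287))}
for n,b in boxes.items():
  for k,(a,c,d,e) in b.items():
    p=D[n][c:e,a:d].reshape(-1,3); p=p[np.isfinite(p[:,0])]; z=p[:,2]
    print(n,k,"zmax",np.percentile(z,99.5).round(4))
    bands=dict(rim=(.005,.012),cap=((.119,.2) if k=="tall" else (.075,.1)),body=(.03,.1) if k=="tall" else (.02,.06))
    if k=="rest": bands=dict(plate=(.003,.009),up=(.02,.06))
    for bn,(l,h) in bands.items():
      q=p[(z>l)&(z<h)]
      if len(q)<8: print(bn,len(q)); continue
      r=cv2.minAreaRect(q[:,:2].astype(np.float32)*1000)
      print("  ",bn,len(q),"mean",q.mean(0).round(4),"rect",np.round(r[0],1),np.round(r[1],1),round(r[2],1), [np.round(x,4) for x in circ(q[:,:2])])
E
```

```text
top [ 0.48690592  0.23052533 -0.00285293]
scene [ 0.54945543  0.18002576 -0.00154175]
tc [0.476 0.308 0.074]
rest [0.447 0.163 0.005]
sc [0.484 0.012 0.054]
tcap [0.477 0.313 0.128]
scap [0.501 0.005 0.084]
top tall zmax 0.131
   rim 276 mean [0.4768 0.3132 0.0074] rect [480.1 317.6] [73.  78.9] 59.1 [array([0.4815, 0.3196]), np.float64(0.035)]
   cap 246 mean [0.4778 0.3203 0.1284] rect [478.6 321. ] [32.4 32.5] 64.5 [array([0.478 , 0.3204]), np.float64(0.012)]
   body 80 mean [0.4718 0.3122 0.0644] rect [472.1 316.1] [12.4 28.2] 40.2 [array([0.4785, 0.3211]), np.float64(0.0138)]
top rest zmax 0.0492
   plate 1229 mean [0.4465 0.1647 0.0059] rect [449.3 165. ] [ 88.4 131. ] 3.4 [array([0.4468, 0.1643]), np.float64(0.0368)]
   up 166 mean [0.4476 0.1648 0.0407] rect [447.2 164.7] [45.1 80.1] 4.4 [array([0.4468, 0.1647]), np.float64(0.0382)]
top short zmax 0.0857
   rim 277 mean [0.4865 0.0109 0.0076] rect [489.6   6.7] [78.7 72.3] 41.3 [array([0.4917, 0.0043]), np.float64(0.0345)]
   cap 293 mean [0.4961 0.0025 0.0829] rect [495.9   2.3] [37.4 38.3] 26.8 [array([0.4962, 0.0024]), np.
[... 510 characters left out ...]
float64(0.0881)]
scene rest zmax 0.0471
   plate 1147 mean [0.4489 0.1681 0.0055] rect [464.3 192.3] [180.5 143.7] 50.9 [array([0.4805, 0.1878]), np.float64(0.0632)]
   up 307 mean [0.4487 0.1601 0.0352] rect [447.3 163.7] [46.2 81.9] 4.8 [array([0.4476, 0.1623]), np.float64(0.0379)]
scene short zmax 0.0837
   rim 395 mean [ 0.4867 -0.0019  0.0074] rect [520.3  36.7] [167.6  78.8] 49.2 [array([0.5127, 0.0175]), np.float64(0.0494)]
   cap 371 mean [ 0.4946 -0.0015  0.0814] rect [4.971e+02 4.000e-01] [39.7 38.9] 8.6 [array([ 4.959e-01, -3.000e-04]), np.float64(0.0148)]
   body 390 mean [ 0.4895 -0.007   0.0403] rect [543.7  14.8] [132.9  32.2] 17.8 [array([0.5339, 0.0325]), np.float64(0.0619)]
```

{"name": "drive_tool", "arguments": {"moves": [[-60, 0, 0, 10, 0, 0, -1], [-120, 0, 0, 20, 0, 0, -1], [-120, 0, 0, 30, 0, 0, -1], [-120, 0, 0, 40, 0, 0, -1], [-120, 0, 0, 40, 0, 0, -1]]}}

```text
t: 0.82
eef_pos: [0.3319, 0.7222, 0.4016]
ee_rot: [-2.442, -0.005, -2.001]
force: [1.6, -1.2, -0.5]
width: 0.0873
```

```bash
cat >> h.py <<'E'
def log():
    s=get_state(); 
    with open("log.txt","a") as f: print(*s["q"],*s["eef_pos"],*s["ee_rot"],file=f)
    print("t",s["t"],"q",s["q"].round(3),"p",s["eef_pos"].round(4),"rpy",s["ee_rot"].round(3),"w",s["width"],"F",s["force"].round(1))
E
python3 -c "from h import *;log()"
```

```text
t 0.825 q [ 1.489  0.591  0.036  0.666 -1.355 -0.609] p [0.3319 0.7222 0.4016] rpy [-2.442 -0.005 -2.001] w 0.08730389435002193 F [ 1.6 -1.2 -0.5]
```

{"name": "drive_tool", "arguments": {"moves": [[0, 0, -60, 0, 10, 0, -1], [0, 0, -120, 0, 20, 0, -1], [0, 0, -150, 0, 30, 0, -1], [0, 50, -150, 0, 30, 10, -1], [0, 50, -150, 0, 30, 10, -1]]}}

```text
t: 1.45
eef_pos: [0.2079, 0.7801, 0.4843]
ee_rot: [-2.379, -0.283, -2.483]
force: [0.4, 0.2, -0.5]
width: 0.0876
```

```bash
python3 -c "from h import *;log()"
```

```text
t 1.45 q [ 1.601  0.825  0.733  0.312 -2.228 -0.734] p [0.2079 0.7801 0.4843] rpy [-2.379 -0.283 -2.483] w 0.08761255667105325 F [ 0.4  0.2 -0.5]
```

{"name": "drive_tool", "arguments": {"moves": [[60, 0, 0, 0, -10, 0, -1], [120, 0, 0, 0, -20, -10, -1], [180, 0, 0, 0, -30, -20, -1], [240, -40, 0, 0, -30, -30, -1], [240, -80, 0, 0, -30, -30, -1], [240, -80, 0, 0, -30, -30, -1]]}}

```text
t: 2.2
eef_pos: [0.0763, 0.5978, 0.6128]
ee_rot: [-2.567, -0.183, -1.724]
force: [-0.5, 0.9, -0.1]
width: 0.0877
```

```bash
python3 -c "from h import *;log()"
```

```text
t 2.2 q [ 1.884  0.253  0.071  0.442 -1.798 -0.402] p [0.0763 0.5978 0.6128] rpy [-2.567 -0.183 -1.724] w 0.08765434155508582 F [-0.5  0.9 -0.1]
```

{"name": "drive_tool", "arguments": {"moves": [[0, 0, 0, 10, 0, 0, -1], [0, 0, 0, 20, 0, 0, -1], [0, 60, 0, 20, 0, 10, -1], [0, 100, 0, 20, 0, 20, -1], [0, 100, 0, 20, 0, 20, -1]]}}

```text
t: 2.82
eef_pos: [-0.0109, 0.6046, 0.5503]
ee_rot: [-2.189, 0.047, -1.978]
force: [-0.3, -0.8, -0.0]
width: 0.0874
```

```bash
python3 -c "from h import *;log()"; cat > fit.py <<'E'
from h import *
from scipy.optimize import least_squares
import itertools
D=np.loadtxt("log.txt"); D=np.vstack([[1.42709354e+00,  3.59380974e-01,  1.10063189e-02, -3.50312103e-04,-1.22410282e+00, -2.88096483e-01,0.28240978, 0.61284488, 0.40370336,-3.14143068e+00, -1.70543660e-03, -2.00271505e+00],D])
def rot(ax,a): return R.from_euler(ax,a)
def fk(p,q,s):
    R1=rot('z',q[0]+p[0]); R2=R1*rot('y',q[1]); Rf=R1*rot('y',q[1]+s[2]*q[2])
    R5=Rf*rot('x',s[0]*q[3])*rot('y',-q[4]); R6=R5*rot('x',s[1]*q[5])*rot('y',np.pi/2)*rot('z',p[1])
    pos=np.array([p[8],p[9],p[2]])+R1.apply([p[3],p[10],0])+R2.apply([0,0,p[4]])+Rf.apply([p[5],0,p[6]])+R5.apply([p[7],0,0])
    return pos,R6
def res(p,s,D=D):
    o=[]
    for r in D:
        P,Q=fk(p,r[:6],s); o+=list(P-r[6:9])+list(.3*(R.from_euler('xyz',r[9:])*Q.inv()).as_rotvec())
    return np.array(o+list(1e-3*np.array(p[[8,9,10]])))
if __name__=="__main__":
  best=None
  for s in itertools.product((1,-1),(1,-1),(-1,1)):
    for y in (0,1.57,3.1,-1.57):
      r=least_squares(res,[-.29,y,.4,0,.4,.4,0,.1,0,0,0],args=(s,))
      if best is None or r.cost<best[0]: best=(r.cost,s,r.x); print(r.cost,s,r.x.round(4),abs(r.fun).max())
  np.save("p.npy",np.r_[best[2],best[1]])
E
python3 fit.py
```

```text
t 2.825 q [ 2.044  0.338 -0.104  0.602 -1.88  -0.949] p [-0.0109  0.6046  0.5503] rpy [-2.189  0.047 -1.978] w 0.08740451244149831 F [-0.3 -0.8 -0. ]
0.09460609633944464 (1, 1, -1) [ 1.6293  2.7077  0.5004 -0.3012  0.1493  0.2842  0.0036  0.07    0.2933
  0.0338 -0.6786] 0.20504714471986588
0.05656081739366523 (1, -1, -1) [ 1.4471  1.3724  0.4518 -0.2167  0.1819  0.2871  0.0103  0.0507  0.2861
  0.0377 -0.6561] 0.16991502054075416
0.056560817376644174 (1, -1, -1) [ 1.4471  1.3724  0.4518 -0.2167  0.1819  0.2871  0.0103  0.0507  0.2861
  0.0377 -0.6561] 0.16991467764040075
0.056560817365116506 (1, -1, -1) [-4.836   1.3724  0.4518 -0.2167  0.1819  0.2871  0.0103  0.0508  0.2861
  0.0377 -0.6561] 0.16991147578177285
0.05656081735233587 (1, -1, -1) [ 1.4472  1.3724  0.4518 -0.2167  0.1819  0.2871  0.0103  0.0507  0.2861
  0.0377 -0.6561] 0.16991389711949334
0.05131419004348594 (-1, 1, -1) [ 0.1599  1.3162  0.1689  0.1229  0.6309  0.3733  0.0663  0.2236 -0.0176
 -0.0955 -0.3052] 0.17403778027055491
0.051314190043016523 (-1, 1, -1) [ 0.1599  1.3162  0.1689  0.1229  0.6309  0.3733  0.0663  0.2236 -0.0176
 -0.0955 -0.3052] 0.17403770971156177
0.05131419004297367 (-1, 1, -1) [ 0.1599  1.3162  0.1689  0.1229  0.6309  0.3733  0.0663  0.2236 -0.0176
 -0.0955 -0.3052] 0.17403768935221747
0.0040180268400514816 (-1, -1, -1) [ 0.0135  0.0105  0.1407  0.1118  0.63    0.3657  0.0845  0.2112 -0.0409
 -0.0392 -0.2204] 0.07010608707906701
0.004018026840042082 (-1, -1, -1) [ 0.0135  0.0105  0.1407  0.1118  0.63    0.3657  0.0845  0.2112 -0.0409
 -0.0392 -0.2204] 0.07010607944731628
```

```bash
cat > ori.py <<'E'
from fit import *
for s in itertools.product((1,-1),(1,-1),(1,-1),(1,-1),(1,-1)):
  def ro(p,D=D,s=s):
    o=[]
    for r in D:
      q=r[:6]
      # unknown small fixed twists at each joint
      Q=rot('z',q[0]+p[0])*rot('y',q[1])*rot('y',p[2]+s[2]*q[2])*rot('x',s[0]*q[3])*rot('y',s[3]*q[4]+p[3])*rot('x',s[1]*q[5])*R.from_rotvec(p[4:7])
      o+=list((R.from_euler('xyz',r[9:])*Q.inv()).as_rotvec())
    return np.array(o)
  b=min((least_squares(ro,np.r_[0,0,0,0,v]) for v in np.random.default_rng(0).normal(0,1.5,(4,3))),key=lambda r:r.cost)
  if b.cost<.02: print(s,b.cost,b.x.round(3),b.fun.reshape(-1,3).round(3).tolist())
E
python3 ori.py; cat log.txt | cut -c1-120
```

```text
(1, 1, -1, -1, 1) 1.2768181779258177e-17 [   -0.    -1440.622     3.142    -6.283    -0.        4.712    -0.   ] [[-0.0, -0.0, -0.0], [0.0, -0.0, -0.0], [0.0, 0.0, 0.0], [-0.0, 0.0, 0.0], [0.0, -0.0, 0.0]]
(1, 1, -1, -1, -1) 1.2768181779258177e-17 [   -0.    -1440.622     3.142    -6.283    -0.        4.712    -0.   ] [[-0.0, -0.0, -0.0], [0.0, -0.0, -0.0], [0.0, 0.0, 0.0], [-0.0, 0.0, 0.0], [0.0, -0.0, 0.0]]
(1, -1, -1, -1, 1) 1.2818944680956755e-17 [ -0.    -54.76    3.142  -3.142   0.      1.571  -0.   ] [[-0.0, -0.0, -0.0], [0.0, -0.0, -0.0], [0.0, 0.0, 0.0], [-0.0, 0.0, 0.0], [0.0, -0.0, 0.0]]
(1, -1, -1, -1, -1) 1.2818944680956755e-17 [ -0.    -54.76    3.142  -3.142   0.      1.571  -0.   ] [[-0.0, -0.0, -0.0], [0.0, -0.0, -0.0], [0.0, 0.0, 0.0], [-0.0, 0.0, 0.0], [0.0, -0.0, 0.0]]
(-1, 1, -1, -1, 1) 1.2768182318703561e-17 [ -0.    -19.801   0.      3.142   0.     -1.571   0.   ] [[-0.0, -0.0, -0.0], [0.0, -0.0, -0.0], [0.0, 0.0, 0.0], [-0.0, 0.0, 0.0], [0.0, -0.0, 0.0]]
(-1, 1, -1, -1, -1) 1.2768182318703561e-17 [ -0.    -19.801   0.      3.142   0.     -1.571   0.   ] [[-0.0
[... 259 characters left out ...]
0], [0.0, -0.0, 0.0]]
(-1, -1, -1, -1, -1) 1.2768181054718222e-17 [ -0.    -27.567   0.     -0.      0.      1.571  -0.   ] [[-0.0, -0.0, -0.0], [0.0, -0.0, -0.0], [0.0, 0.0, 0.0], [-0.0, 0.0, 0.0], [0.0, -0.0, 0.0]]
1.4886189891926314 0.5910603895144827 0.035563966226293216 0.6663435483765018 -1.3552648698662904 -0.6088231574241554 0.
1.600692083594938 0.8249001268406483 0.7330643408631629 0.31176522748158864 -2.2277939765612165 -0.7342001829613428 0.20
1.883791827578815 0.25304960820156613 0.07090828757308566 0.44160229924373384 -1.797734081563545 -0.4015538610626164 0.0
2.044336624159941 0.33829258157593206 -0.10404702701680708 0.6024724849125556 -1.8797199163248604 -0.9491788111773205 -0
```

```bash
cat > kin.py <<'E'
from h import *
e=lambda a,x:R.from_euler(a,x)
def frames(q):
    R1=e('z',q[0]);R2=R1*e('y',q[1]);R3=R2*e('y',-q[2]);R4=R3*e('x',-q[3]);R5=R4*e('y',-q[4])
    return R1,R2,R3,R4,R5,R5*e('x',-q[5])*e('y',np.pi/2)
def M(q):
    R1,R2,R3,R4,R5,_=[r.as_matrix() for r in frames(q)]
    return np.c_[np.array([0,0,1.]),R1[:,:2],R2[:,[0,2]],R3[:,[0,2]],R4[:,1:],R5]
names="z0 1x 1y 2x 2z 3x 3z 4y 4z 5x 5y 5z".split()
def data():
    D=np.loadtxt("log.txt"); return np.vstack([[1.42709354e+00,  3.59380974e-01,  1.10063189e-02, -3.50312103e-04,-1.22410282e+00, -2.88096483e-01,0.28240978, 0.61284488, 0.40370336,-3.14143068e+00, -1.70543660e-03, -2.00271505e+00],D])
def calib():
    D=data();A=np.vstack([M(r) for r in D]);b=D[:,6:9].ravel()
    x,_,rk,sv=np.linalg.lstsq(A,b,rcond=None); return x,A@x-b,sv
E
python3 -c "
from kin import *
x,r,sv=calib();print(dict(zip(names,x.round(4))),abs(r).max(),sv.round(3))"
```

```text
{'z0': np.float64(0.1988), '1x': np.float64(0.0), '1y': np.float64(0.0), '2x': np.float64(0.0), '2z': np.float64(0.6016), '3x': np.float64(0.4636), '3z': np.float64(-0.0), '4y': np.float64(-0.0959), '4z': np.float64(0.0), '5x': np.float64(0.1999), '5y': np.float64(-0.0959), '5z': np.float64(-0.0)} 1.937534299667476e-09 [4.903 4.408 3.841 0.72  0.638 0.611 0.495 0.315 0.285 0.175 0.139 0.   ]
```

```bash
cat > plan.py <<'E'
from kin import *
from scipy.optimize import least_squares
from scipy.spatial import cKDTree
LO=np.array([-3.07,-1.43,-1.02,-3.03,-3.05,-3.03])+.05; HI=np.array([3.07,2.12,1.25,1.67,-.0,3.03])-.05
Z0,L1,L2,OF,L6=.1988,.6016,.4636,-.1918,.1999
TG=.1593
X,_,_=calib()
def fk(q): return M(q)@X, frames(q)[-1]
def pts(q):
    R1,R2,R3,R4,R5,Rt=frames(q)
    s=np.array([0,0,Z0]);el=s+R2.apply([0,0,L1]);w=el+R3.apply([L2,0,0]);w2=w+R4.apply([0,OF,0]);f=w2+R5.apply([L6,0,0])
    return s,el,w,w2,f,Rt
g=np.array([[x,y,z] for x in np.linspace(-.0965,.0965,7) for y in (-.039,0,.039) for z in (0,.055,.112)])
fg=np.array([[x,y,z] for x in (-.065,-.05,.05,.065) for y in (-.01,.01) for z in (.13,.155,.178)])
seg=lambda a,b,n=12:a+np.linspace(0,1,n)[:,None]*(b-a)
def clear(q,tree):
    s,el,w,w2,f,Rt=pts(q)
    A=np.vstack([seg(el,w),seg(w,w2),seg(w2,f)]);G=Rt.apply(g)+f;F=Rt.apply(fg)+f
    c=[A[:,2].min()-.07,tree.query(A)[0].min()-.07,G[:,2].min(),tree.query(G)[0].min(),F[:,2].min()+.01,tree.query(F)[0].min()+.01]
    # near base column
    c.append(np.hypot(*w2[:2])-.2)
    return min(c)
def ik(p,Rg,q0):
    def r(q):
        P,Q=fk(q); return np.r_[P-p,.3*(Rg.inv()*Q).as_rotvec()]
    o=least_squares(r,np.clip(q0,LO+1e-3,HI-1e-3),bounds=(LO,HI)); return o.x,np.abs(o.fun).max()
def tool(az,dep,flip=0):
    z=np.array([np.cos(az)*np.cos(dep),np.sin(az)*np.cos(dep),-np.sin(dep)]);x=np.array([-np.sin(az),np.cos(az),0])*(1-2*flip)
    return R.from_matrix(np.c_[x,np.cross(z,x),z])
def scene():
    P=np.vstack([cloud(n)[1].reshape(-1,3) for n in("top","scene")]);P=P[np.isfinite(P[:,0])]
    np.save("cloud.npy",P.astype(np.float32)); return P
def tree():
    P=np.load("cloud.npy").astype(float)
    k=(P[:,2]>.02)&(P[:,2]<1.3)&(np.hypot(P[:,0]-.48,P[:,1]-.32)>.045)&(np.hypot(P[:,0],P[:,1])>.25)&(P[:,0]>.12)&(P[:,0]<1.6)
    return cKDTree(P[k][::3])
E
cat > s1.py <<'E'
from plan import *
# cloud taken from start would be best; arm now high & left: mask points near arm links
P=scene(); s=pts(get_state()["q"]); A=np.vstack([seg(s[0],s[1],40),seg(s[1],s[2],40),seg(s[2],s[3],20),seg(s[3],s[4]+s[5].apply([0,0,.178]),20)])
d=cKDTree(A).query(P)[0]; P=P[d>.16]; np.save("cloud.npy",P.astype(np.float32))
T=tree(); G=np.array([.478,.3195,.068]); rng=np.random.default_rng(1); out=[]
for dep in np.radians([15,25,35,45]):
  for az in np.radians(np.arange(-180,180,20)):
    for fl in (0,1):
      Rg=tool(az,dep,fl); p=G-Rg.apply([0,0,TG])
      for k in range(6):
        q0=rng.uniform(LO,HI); q0[0]=rng.uniform(-.8,2)
        q,er=ik(p,Rg,q0)
        if er<1e-4: out.append((clear(q,T),np.degrees(dep),np.degrees(az),fl,q))
out.sort(key=lambda o:-o[0])
import pickle;pickle.dump(out,open("g.pkl","wb"))
for d in (15,25,35,45):
  n=0;seen=[]
  for o in out:
    if round(o[1])==d and not any(np.allclose(o[4],x,atol=.01) for x in seen):
      seen.append(o[4]);print(round(o[0],3),round(o[1]),round(o[2]),o[3],o[4].round(2));n+=1
      if n==7: break
E
python3 s1.py
```

```text
-0.001 15 80 1 [-0.05  0.69 -0.42 -1.56 -1.28 -2.05]
-0.001 15 80 0 [-0.05  0.69 -0.42 -1.56 -1.28  1.09]
-0.003 15 100 0 [ 0.05  0.74 -0.19 -1.31 -1.44  0.92]
-0.003 15 100 1 [ 0.05  0.74 -0.19 -1.31 -1.44 -2.22]
-0.006 15 60 0 [-0.14  0.73 -0.68 -1.9  -1.25  1.41]
-0.006 15 60 1 [-0.14  0.73 -0.68 -1.9  -1.25 -1.74]
-0.028 15 -120 0 [ 0.97  1.1   0.33  0.08 -2.11  1.63]
0.028 25 40 0 [-0.11  0.64 -0.94 -2.34 -1.14  1.58]
0.021 25 80 0 [ 0.04  0.55 -0.42 -1.48 -1.1   0.9 ]
0.017 25 100 0 [ 0.12  0.63 -0.21 -1.23 -1.29  0.8 ]
0.017 25 100 1 [ 0.12  0.63 -0.21 -1.23 -1.29 -2.34]
0.017 25 60 0 [-0.04  0.53 -0.64 -1.84 -0.98  1.14]
0.017 25 60 1 [-0.04  0.53 -0.64 -1.84 -0.98 -2.  ]
-0.009 25 -120 0 [ 0.97  1.    0.26  0.07 -1.96  1.63]
0.044 35 100 0 [ 0.21  0.53 -0.23 -1.12 -1.14  0.64]
0.044 35 100 1 [ 0.21  0.53 -0.23 -1.12 -1.14 -2.5 ]
0.042 35 80 0 [ 0.17  0.44 -0.4  -1.34 -0.91  0.65]
0.042 35 80 1 [ 0.17  0.44 -0.4  -1.34 -0.91 -2.49]
0.04 35 60 0 [ 0.14  0.37 -0.57 -1.67 -0.71  0.77]
0.04 35 60 1 [ 0.14  0.37 -0.57 -1.67 -0.71 -2.38]
0.03 35 40 0 [ 0.05  0.37 -0.8  -2.22 -0.67  1.18]
0.057 45 80 0 [ 0.34  0.35 -0.39 -1.14 -0.74  0.33]
0.057 45 80 1 [ 0.34  0.35 -0.39 -1.14 -0.74 -2.81]
0.055 45 100 0 [ 0.34  0.45 -0.25 -0.98 -1.    0.45]
0.055 45 100 1 [ 0.34  0.45 -0.25 -0.98 -1.   -2.69]
0.052 45 60 0 [ 0.41  0.27 -0.5  -1.32 -0.45  0.2 ]
0.052 45 60 1 [ 0.41  0.27 -0.5  -1.32 -0.45 -2.94]
0.037 45 40 0 [ 0.53  0.22 -0.57 -1.53 -0.12  0.08]
```

```bash
cat > s2.py <<'E'
from plan import *
T=tree(); G=np.array([.478,.3195,.068]); rng=np.random.default_rng(2); best=[]
seeds=[[.12,.59,-.21,-1.2,-1.2,.75],[.1,.5,-.41,-1.4,-1.,.8]]
def tubeclear(q,a):
    *_,f,Rt=pts(q); P=f+Rt.apply(np.array([0,0,TG])+np.linspace(-.07,.063,8)[:,None]*a); return min(P[:,2].min(),T.query(P)[0].min())-.02
for az in np.radians([75,85,95]):
  for fl in (0,1):
    dep=np.radians(30);Rg=tool(az,dep,fl);a=Rg.inv().apply([0,0,1])
    s=np.array(seeds[0]);s[5]-=np.pi*fl
    qg,er=ik(G-Rg.apply([0,0,TG]),Rg,s)
    if er>1e-4: print("x",az,fl,er);continue
    ql,er2=ik(G+[0,0,.15]-Rg.apply([0,0,TG]),Rg,qg)
    print(np.degrees(az),fl,"clear",round(clear(qg,T),3),round(clear(ql,T),3),er2,qg.round(2),ql.round(2))
    for k in range(250):
      Ri=tool(rng.uniform(-np.pi,np.pi),-dep,fl^1) if k%2 else tool(rng.uniform(-np.pi,np.pi),-dep,fl)
      if Ri.apply(a)[2]>-.99: continue
      p=rng.uniform([.3,-.1,.3],[.65,.45,.7])-Ri.apply([0,0,TG])
      q,er=ik(p,Ri,ql+rng.normal(0,.4,6)+[0,0,0,0,0,(np.pi if ql[5]<0 else -np.pi)*.7])
      if er>1e-4: continue
      tr=abs(q-ql).max()
      if tr>4: continue
      path=ql+np.linspace(0,1,15)[:,None]*(q-ql)
      c=min(min(clear(x,T),tubeclear(x,a)) for x in path)
      best.append((c,tr,az,fl,qg,ql,q))
best.sort(key=lambda b:-(min(b[0],.06)*10-b[1]*.2))
import pickle;pickle.dump(best,open("b.pkl","wb"));print(len(best))
for b in best[:8]: print(round(b[0],3),round(b[1],2),np.degrees(b[2]),b[3],b[5].round(2),b[6].round(2),fk(b[6])[0].round(2))
E
python3 s2.py
```

```text
75.0 0 clear 0.03 0.144 1.0524138279593975e-10 [ 0.08  0.47 -0.46 -1.49 -0.96  0.81] [ 0.19  0.15 -0.39 -1.28 -0.95  0.32]
75.0 1 clear 0.03 0.144 5.152609713898747e-10 [ 0.08  0.47 -0.46 -1.49 -0.96 -2.33] [ 0.19  0.15 -0.39 -1.28 -0.95 -2.82]
85.0 0 clear 0.031 0.131 3.650802576915523e-12 [ 0.11  0.51 -0.36 -1.35 -1.05  0.76] [ 0.17  0.23 -0.3  -1.21 -1.11  0.37]
85.0 1 clear 0.031 0.131 3.1900773689308435e-12 [ 0.11  0.51 -0.36 -1.35 -1.05 -2.38] [ 0.17  0.23 -0.3  -1.21 -1.11 -2.77]
95.0 0 clear 0.033 0.119 1.95110594347625e-12 [ 0.15  0.56 -0.26 -1.23 -1.16  0.73] [ 0.18  0.3  -0.21 -1.14 -1.25  0.41]
95.0 1 clear 0.033 0.119 1.9768076064963225e-12 [ 0.15  0.56 -0.26 -1.23 -1.16 -2.41] [ 0.18  0.3  -0.21 -1.14 -1.25 -2.73]
299
0.077 1.66 85.0 0 [ 0.17  0.23 -0.3  -1.21 -1.11  0.37] [ 0.92  0.46 -0.54  0.46 -2.64 -1.29] [0.43 0.2  0.5 ]
0.09 1.71 95.0 0 [ 0.18  0.3  -0.21 -1.14 -1.25  0.41] [ 0.66  0.49 -0.34  0.57 -2.79 -1.14] [0.52 0.15 0.56]
0.08 1.72 95.0 0 [ 0.18  0.3  -0.21 -1.14 -1.25  0.41] [ 0.58  0.49 -0.31  0.58 -2.82 -1.12] [0.53 0.11 0.57]
0.087 1.72 85.0 0 [ 0.17  0.23 -0.3  -1.21 -1.11  0.37] [ 1.18  0.33 -0.49  0.43 -2.83 -1.24] [0.33 0.29 0.59]
0.06 1.71 85.0 0 [ 0.17  0.23 -0.3  -1.21 -1.11  0.37] [ 0.76  0.71 -0.34  0.4  -2.59 -1.34] [0.53 0.2  0.39]
0.089 1.76 95.0 1 [ 0.18  0.3  -0.21 -1.14 -1.25 -2.73] [ 0.51  0.72  0.48 -2.61 -2.81 -0.97] [0.47 0.49 0.55]
0.077 1.83 75.0 0 [ 0.19  0.15 -0.39 -1.28 -0.95  0.32] [ 0.66  0.54 -0.4   0.09 -2.72 -1.51] [0.46 0.11 0.45]
0.071 1.94 95.0 0 [ 0.18  0.3  -0.21 -1.14 -1.25  0.41] [ 0.87  0.39 -0.73  0.8  -2.45 -1.2 ] [0.43 0.17 0.5 ]
```

```bash
cat > s3.py <<'E'
from plan import *
import pickle
T=tree();B=pickle.load(open("b.pkl","rb"))
def selfc(q,a):
    s,el,w,w2,f,Rt=pts(q);A=np.vstack([seg(s,el,30)[:],seg(el,w,30)]);t=cKDTree(A)
    tb=f+Rt.apply(np.array([0,0,TG])+np.linspace(-.07,.063,8)[:,None]*a)
    return min(t.query(Rt.apply(g)+f)[0].min(),t.query(Rt.apply(fg)+f)[0].min(),t.query(tb)[0].min()-.017)-.07
n=0
for i,b in enumerate(B[:40]):
    a=tool(b[2],np.radians(30),b[3]).inv().apply([0,0,1]);path=b[5]+np.linspace(0,1,15)[:,None]*(b[6]-b[5])
    sc=min(selfc(x,a) for x in path)
    if sc>.03 and n<5:
        n+=1;print(i,round(b[0],3),round(sc,3),round(b[1],2),np.degrees(b[2]),b[3],b[5].round(2),b[6].round(2),fk(b[6])[0].round(2))
        G=np.array([.478,.3195,.068]);Rg=tool(b[2],np.radians(30),b[3])
        qp,er=ik(G-Rg.apply([0,0,TG+.1]),Rg,b[4]);q0=get_state()["q"]
        print("  pre",qp.round(2),er,clear(qp,T), "path",min(clear(x,T) for x in q0+np.linspace(0,1,25)[:,None]*(qp-q0)), abs(qp-q0).max())
E
python3 s3.py
```

```text
0 0.077 0.041 1.66 85.0 0 [ 0.17  0.23 -0.3  -1.21 -1.11  0.37] [ 0.92  0.46 -0.54  0.46 -2.64 -1.29] [0.43 0.2  0.5 ]
  pre [-0.02  0.41 -0.37 -1.22 -1.17  0.69] 1.7763568394002505e-14 0.05484438524114297 path 0.05344075352659512 2.0653403948275844
1 0.09 0.039 1.71 95.0 0 [ 0.18  0.3  -0.21 -1.14 -1.25  0.41] [ 0.66  0.49 -0.34  0.57 -2.79 -1.14] [0.52 0.15 0.56]
  pre [ 0.01  0.48 -0.24 -1.12 -1.29  0.67] 1.3378187446733136e-14 0.032378739674866534 path 0.03237873967486648 2.0285504089703297
2 0.08 0.034 1.72 95.0 0 [ 0.18  0.3  -0.21 -1.14 -1.25  0.41] [ 0.58  0.49 -0.31  0.58 -2.82 -1.12] [0.53 0.11 0.57]
  pre [ 0.01  0.48 -0.24 -1.12 -1.29  0.67] 1.3378187446733136e-14 0.032378739674866534 path 0.03237873967486648 2.0285504089703297
3 0.087 0.033 1.72 85.0 0 [ 0.17  0.23 -0.3  -1.21 -1.11  0.37] [ 1.18  0.33 -0.49  0.43 -2.83 -1.24] [0.33 0.29 0.59]
  pre [-0.02  0.41 -0.37 -1.22 -1.17  0.69] 1.7763568394002505e-14 0.05484438524114297 path 0.05344075352659512 2.0653403948275844
4 0.06 0.05 1.71 85.0 0 [ 0.17  0.23 -0.3  -1.21 -1.11  0.37] [ 0.76  0.71 -0.34  0.4  -2.59 -1.34] [0.53 0.2  0.39]
  pre [-0.02  0.41 -0.37 -1.22 -1.17  0.69] 1.7763568394002505e-14 0.05484438524114297 path 0.05344075352659512 2.0653403948275844
```

```bash
cat > rows.py <<'E'
from plan import *
import pickle
b=pickle.load(open("b.pkl","rb"))[0]; AZ,DEP=b[2],np.radians(30); RG=tool(AZ,DEP,b[3]); QG,QL,QI=b[4:7]
def gq(G,back=0.,Rg=RG,q0=QG):
    q,er=ik(np.array(G)-Rg.apply([0,0,TG+back]),Rg,q0); assert er<1e-4,er; return q
def rel(poses,base,claw):
    P0,R0=base; o=[]
    for P,Q in poses:
        o.append([round(float(x),1) for x in np.r_[R0.inv().apply(P-P0)*1000,np.degrees((R0.inv()*Q).as_rotvec())]]+[claw])
    return o
def now():
    s=get_state(); return s["eef_pos"],R.from_euler('xyz',s["ee_rot"]),s["q"]
def jrows(q1,n,claw,q0=None,base=None):
    """joint interpolation in n rows, split in calls of 12, each relative to the end of the call before"""
    P,Q,q=now(); base=base or (P,Q); q0=q if q0 is None else q0
    path=q0+(np.arange(1,n+1)/n)[:,None]*(q1-q0)
    for i in range(0,n,12):
        ps=[fk(x) for x in path[i:i+12]]; print(rel(ps,base,claw)); base=ps[-1]
    return base
def goto(P1,R1):
    P,Q,_=now(); print(rel([(np.array(P1),R1)],(P,Q),0))
E
python3 - <<'E'
from rows import *
qp=gq([.478,.3195,.068],.1); print(now()[2].round(2),qp.round(2)); jrows(qp,24,-1)
E
```

```text
[ 2.04  0.34 -0.1   0.6  -1.88 -0.95] [-0.02  0.41 -0.37 -1.22 -1.17  0.69]
[[-11.4, -6.3, 56.7, -3.3, 6.5, -2.6, -1], [-16.9, -12.8, 112.4, -7.3, 12.7, -4.7, -1], [-17.0, -19.2, 166.3, -11.9, 18.4, -6.4, -1], [-12.1, -25.2, 217.8, -17.0, 23.7, -7.6, -1], [-2.9, -30.5, 266.5, -22.7, 28.5, -8.3, -1], [9.9, -34.9, 311.9, -28.7, 32.6, -8.4, -1], [25.6, -38.4, 353.8, -35.1, 36.2, -7.9, -1], [43.5, -41.0, 392.1, -41.8, 39.1, -6.8, -1], [62.7, -42.5, 426.8, -48.6, 41.2, -5.0, -1], [82.8, -43.3, 457.9, -55.5, 42.7, -2.7, -1], [103.0, -43.3, 485.6, -62.3, 43.4, 0.3, -1], [122.9, -42.9, 510.3, -68.9, 43.3, 3.9, -1]]
[[1.9, -25.9, 13.3, -7.1, -1.6, 0.6, -1], [4.3, -49.5, 25.7, -14.0, -4.0, 1.4, -1], [7.0, -71.2, 37.0, -20.7, -7.1, 2.3, -1], [9.6, -91.4, 46.9, -27.0, -10.9, 3.5, -1], [12.1, -110.6, 55.3, -33.0, -15.3, 5.0, -1], [14.5, -129.4, 62.2, -38.4, -20.3, 6.7, -1], [16.9, -148.2, 67.6, -43.4, -25.9, 8.7, -1], [19.3, -167.6, 71.5, -47.7, -31.8, 11.0, -1], [22.2, -187.8, 74.2, -51.5, -38.2, 13.7, -1], [25.6, -209.4, 75.9, -54.6, -44.8, 16.8, -1], [30.1, -232.5, 76.9, -57.1, -51.7, 20.3, -1], [35.9, -257.2, 77.6, -58.8, -58.7, 24.1, -1]]
```

{"name": "drive_tool", "arguments": {"moves": [[-11, -6, 57, -3, 6.5, -2.5, -1], [-17, -13, 112, -7, 12.5, -4.5, -1], [-17, -19, 166, -12, 18.5, -6.5, -1], [-12, -25, 218, -17, 23.5, -7.5, -1], [-3, -30, 266, -22.5, 28.5, -8, -1], [10, -35, 312, -28.5, 32.5, -8.5, -1], [26, -38, 354, -35, 36, -8, -1], [43, -41, 392, -42, 39, -7, -1], [63, -42, 427, -48.5, 41, -5, -1], [83, -43, 458, -55.5, 42.5, -2.5, -1], [103, -43, 486, -62.5, 43.5, 0.5, -1], [123, -43, 510, -69, 43.5, 4, -1]]}}

```text
t: 4.42
eef_pos: [0.3529, 0.3275, 0.2867]
ee_rot: [2.919, -0.591, -2.301]
force: [-0.0, -0.8, -0.3]
width: 0.0881
```

{"name": "drive_tool", "arguments": {"moves": [[2, -26, 13, -7, -1.5, 0.5, -1], [4, -49, 26, -14, -4, 1.5, -1], [7, -71, 37, -20.5, -7, 2.5, -1], [10, -91, 47, -27, -11, 3.5, -1], [12, -111, 55, -33, -15.5, 5, -1], [14, -129, 62, -38.5, -20.5, 6.5, -1], [17, -148, 68, -43.5, -26, 8.5, -1], [19, -168, 72, -47.5, -32, 11, -1], [22, -188, 74, -51.5, -38, 13.5, -1], [26, -209, 76, -54.5, -45, 17, -1], [30, -232, 77, -57, -51.5, 20.5, -1], [36, -257, 78, -59, -58.5, 24, -1]]}}

```text
t: 5.92
eef_pos: [0.4582, 0.0934, 0.1988]
ee_rot: [2.09, 0.004, 3.048]
force: [-0.2, -0.1, -0.6]
width: 0.0874
```

```bash
python3 - <<'E'
from rows import *
s=get_state(); print(s["t"],s["q"].round(3),s["force"].round(1))
for n in("scene","top"):
    f=grab_frame(n); cv2.imwrite(f"pics/{n}1.png",f["img"][:,:,::-1])
    if n=="top":
        F=192/np.tan(np.radians(f["fovy"]/2))
qp=gq([.478,.3195,.068],.1); goto(*fk(qp)); 
q=gq([.478,.3195,.068],0); goto(*fk(q))
im=np.hstack([cv2.imread("pics/scene1.png")[80:300,60:400],cv2.imread("pics/top1.png")[110:330,60:400]]);cv2.imwrite("pics/m1.png",cv2.resize(im,(800,259)))
E
```

```text
5.925 [-0.031  0.408 -0.367 -1.222 -1.173  0.691] [-0.2 -0.1 -0.6]
[[-0.0, 1.3, 3.7, 0.2, 0.5, -0.1, 0]]
[[0.8, 1.0, 103.7, 0.2, 0.5, -0.1, 0]]
```

View pics/m1.png

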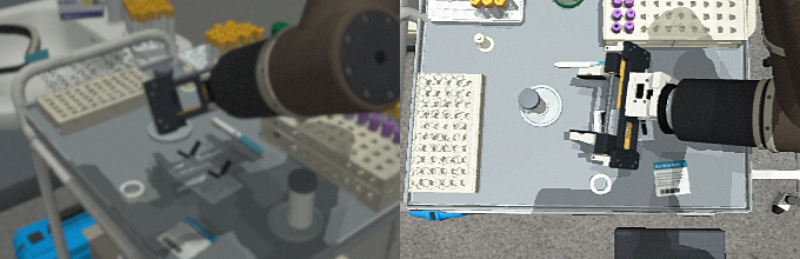

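The merged picture shows the gripper (620,105) aimed at the tube cap (532,98), short tube untouched at (300,195). I advance and close.

{"name": "drive_tool", "arguments": {"moves": [[0, 1, 25, 0, 0.5, 0, -1], [0.5, 1, 50, 0, 0.5, 0, -1], [1, 1, 75, 0, 0.5, 0, -1], [1, 1, 95, 0, 0.5, 0, -1], [1, 1, 104, 0, 0.5, 0, -1], [1, 1, 104, 0, 0.5, 0, -1], [1, 1, 104, 0, 0.5, 0, 1], [1, 1, 104, 0, 0.5, 0, 1], [1, 1, 104, 0, 0.5, 0, 1], [1, 1, 104, 0, 0.5, 0, 1], [1, 1, 104, 0, 0.5, 0, 1], [1, 1, 104, 0, 0.5, 0, 1]], "grip_force": 25}}

```text
t: 7.52
eef_pos: [0.4638, 0.1857, 0.1471]
ee_rot: [2.091, -0.008, 3.061]
force: [0.8, 1.2, 0.5]
width: 0.0332
```

```bash
python3 - <<'E'
from rows import *
log(); P,Q,q=now(); print("grasp pt",(P+Q.apply([0,0,TG])).round(4)); np.save("rel.npy",np.r_[P,Q.as_quat(),q])
f,W=cloud("top"); cv2.imwrite("pics/m2.png",cv2.resize(f["img"][130:260,120:300,::-1],(720,520)))
goto(P+[0,0,.15],Q)
E
```

```text
t 7.525 q [ 0.12   0.514 -0.362 -1.354 -1.058  0.758] p [0.4638 0.1857 0.1471] rpy [ 2.091 -0.008  3.061] w 0.033219007181062264 F [0.8 1.2 0.5]
grasp pt [0.4743 0.3236 0.0679]
[[1.1, 130.1, -74.6, 0.0, -0.0, -0.0, 0]]
```

View pics/m2.png

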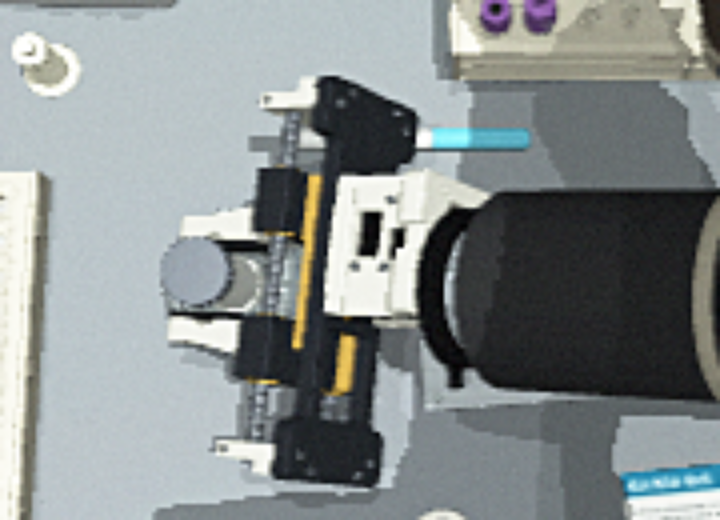

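Cap at (197,270) is between the jaws; the fingers are not quite shut (33 mm). I correct about 3 mm sideways and finish closing.

{"name": "drive_tool", "arguments": {"moves": [[-3, 0, -3, 0, 0, 0, 0.2], [-3, 0, -3, 0, 0, 0, 1], [-3, 0, -3, 0, 0, 0, 1], [-3, 0, -3, 0, 0, 0, 1], [-3, 0, -3, 0, 0, 0, 1], [-3, 0, -3, 0, 0, 0, 1], [-3, 0, -3, 0, 0, 0, 1], [-3, 0, -3, 0, 0, 0, 1]], "grip_force": 25}}

```text
t: 8.57
eef_pos: [0.4666, 0.183, 0.1486]
ee_rot: [2.091, -0.007, 3.061]
force: [0.5, -1.2, 1.5]
width: 0.0275
```

```bash
python3 - <<'E'
from rows import *
log(); P,Q,q=now(); print("grasp pt",(P+Q.apply([0,0,TG])).round(4)); np.save("grasp.npy",np.r_[P,Q.as_quat(),q])
goto(P+[0,0,.15],Q)
E
```

```text
t 8.575 q [ 0.116  0.513 -0.357 -1.347 -1.062  0.752] p [0.4666 0.183  0.1486] rpy [ 2.091 -0.007  3.061] w 0.027498199276506166 F [ 0.5 -1.2  1.5]
grasp pt [0.4771 0.3208 0.0694]
[[1.1, 130.2, -74.5, 0.0, 0.0, 0.0, 0]]
```

Gripped (27.5 mm). Lifting straight up 150 mm, gently at first.

{"name": "drive_tool", "arguments": {"moves": [[0, 4, -2.5, 0, 0, 0, 1], [0, 13, -7.5, 0, 0, 0, 1], [0, 28, -16, 0, 0, 0, 1], [0.5, 48, -27.5, 0, 0, 0, 1], [0.5, 70, -40, 0, 0, 0, 1], [1, 92, -52.5, 0, 0, 0, 1], [1, 112, -64, 0, 0, 0, 1], [1, 125, -71.5, 0, 0, 0, 1], [1, 130, -74.5, 0, 0, 0, 1], [1, 130, -74.5, 0, 0, 0, 1], [1, 130, -74.5, 0, 0, 0, 1]]}}

```text
t: 9.95
eef_pos: [0.4664, 0.1829, 0.2976]
ee_rot: [2.091, -0.009, 3.061]
force: [-0.3, -0.7, -0.2]
width: 0.0274
```

```bash
python3 - <<'E'
from rows import *
log(); P,Q,q=now()
f=grab_frame("scene"); cv2.imwrite("pics/m3.png",f["img"][60:300,60:380,::-1])
ax=Q.apply(RG.inv().apply([0,0,1])); print(ax.round(3)); T=tree()
a=RG.inv().apply([0,0,1]); print("QI axis",fk(QI)[1].apply(a).round(3))
print(min(clear(x,T) for x in q+np.linspace(0,1,15)[:,None]*(QI-q)))
jrows(QI,24,1)
E
```

```text
t 9.95 q [ 0.174  0.23  -0.296 -1.204 -1.121  0.364] p [0.4664 0.1829 0.2976] rpy [ 2.091 -0.009  3.061] w 0.027426820474568528 F [-0.3 -0.7 -0.2]
[ 0.009 -0.004  1.   ]
QI axis [-0. -0. -1.]
0.08559136268663738
[[21.0, -9.9, 2.0, 2.6, 6.7, 2.4, 1], [40.8, -19.6, 1.1, 5.8, 13.2, 4.9, 1], [59.2, -28.8, -2.6, 9.5, 19.5, 7.5, 1], [75.8, -37.2, -8.7, 13.7, 25.5, 10.1, 1], [90.4, -44.7, -17.1, 18.5, 31.3, 12.9, 1], [102.7, -50.9, -27.4, 23.8, 36.7, 15.6, 1], [112.6, -55.7, -39.3, 29.6, 41.8, 18.3, 1], [119.9, -58.8, -52.4, 36.0, 46.4, 21.0, 1], [124.5, -59.9, -66.2, 42.9, 50.5, 23.6, 1], [126.6, -59.0, -80.2, 50.2, 54.1, 26.0, 1], [126.1, -55.8, -94.0, 58.1, 57.1, 28.3, 1], [123.3, -50.3, -107.1, 66.3, 59.4, 30.4, 1]]
[[8.7, -8.9, -8.6, 7.0, 2.0, 4.9, 1], [17.9, -15.7, -19.9, 14.1, 3.5, 10.0, 1], [27.6, -20.0, -33.6, 21.2, 4.4, 15.4, 1], [37.9, -21.5, -49.3, 28.4, 4.7, 20.9, 1], [48.6, -19.7, -66.4, 35.6, 4.5, 26.6, 1], [59.9, -14.4, -84.5, 42.8, 3.6, 32.4, 1], [71.6, -5.6, -103.0, 50.0, 2.2, 38.3, 1], [83.9, 7.0, -121.3, 57.1, 0.2, 44.3, 1], [96.6, 23.3, -138.9, 64.0, -2.5, 50.4, 1], [109.9, 43.1, -155.2, 70.8, -5.8, 56.5, 1], [123.5, 66.4, -169.5, 77.4, -9.7, 62.7, 1], [137.6, 92.9, -181.3, 83.8, -14.3, 68.9, 1]]
```

View pics/m3.png

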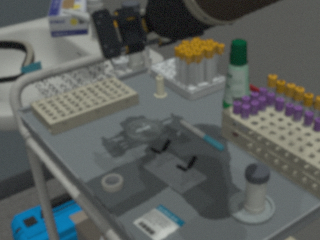

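The coaster at (145,128) is empty and the tube is behind the gripper at (125,25), so it is held. Flip now.

{"name": "drive_tool", "arguments": {"moves": [[21, -10, 2, 2.5, 6.5, 2.5, 1], [41, -20, 1, 6, 13, 5, 1], [59, -29, -3, 9.5, 19.5, 7.5, 1], [76, -37, -9, 13.5, 25.5, 10, 1], [90, -45, -17, 18.5, 31.5, 13, 1], [103, -51, -27, 24, 36.5, 15.5, 1], [113, -56, -39, 29.5, 42, 18.5, 1], [120, -59, -52, 36, 46.5, 21, 1], [124, -60, -66, 43, 50.5, 23.5, 1], [127, -59, -80, 50, 54, 26, 1], [126, -56, -94, 58, 57, 28.5, 1], [123, -50, -107, 66.5, 59.5, 30.5, 1]]}}

```text
t: 11.5
eef_pos: [0.3348, 0.0753, 0.3089]
ee_rot: [-2.794, -1.097, 2.91]
force: [0.0, -0.3, -1.3]
width: 0.0277
```

{"name": "drive_tool", "arguments": {"moves": [[9, -9, -9, 7, 2, 5, 1], [18, -16, -20, 14, 3.5, 10, 1], [28, -20, -34, 21, 4.5, 15.5, 1], [38, -21, -49, 28.5, 4.5, 21, 1], [49, -20, -66, 35.5, 4.5, 26.5, 1], [60, -14, -84, 43, 3.5, 32.5, 1], [72, -6, -103, 50, 2, 38.5, 1], [84, 7, -121, 57, 0, 44.5, 1], [97, 23, -139, 64, -2.5, 50.5, 1], [110, 43, -155, 71, -6, 56.5, 1], [124, 66, -169, 77.5, -9.5, 62.5, 1], [138, 93, -181, 84, -14.5, 69, 1]]}}

```text
t: 13.0
eef_pos: [0.4275, 0.2069, 0.4956]
ee_rot: [-1.038, 0.005, 2.743]
force: [0.8, -0.2, -0.1]
width: 0.0273
```

```bash
python3 - <<'E'
from rows import *
log(); P,Q,q=now(); print(Q.apply(RG.inv().apply([0,0,1])).round(3))
a=cv2.cvtColor(grab_frame("scene")["img"],4); b=cv2.cvtColor(grab_frame("top")["img"],4); cv2.imwrite("pics/m4.png",cv2.resize(np.hstack([a[:300,50:400],b[80:380,80:430]]),(800,343)))
goto(P,fk(QI)[1]); goto(*fk(QI))
E
```

```text
t 13.0 q [ 0.919  0.461 -0.538  0.464 -2.644 -1.292] p [0.4275 0.2069 0.4956] rpy [-1.038  0.005  2.743] w 0.027251368761604382 F [ 0.8 -0.2 -0.1]
[ 0.001 -0.011 -1.   ]
[[-0.5, 0.4, 0.9, -0.6, 0.3, -0.5, 0]]
[[-0.9, 1.7, 2.6, -0.6, 0.3, -0.5, 0]]
```

View pics/m4.png

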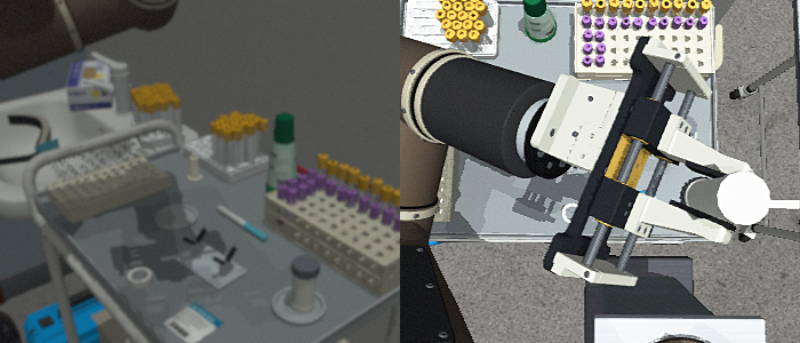

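Top view: the white foot is uppermost (730,198), with the grey cap under it (690,190), so the tube is upside down. I hold it for 1.5 s and compute the way back.

{"name": "drive_tool", "arguments": {"moves": [[0, 0, 0, 0, 0, 0, 1], [0, 0, 0, 0, 0, 0, 1], [0, 0, 0, 0, 0, 0, 1], [0, 0, 0, 0, 0, 0, 1], [0, 0, 0, 0, 0, 0, 1], [0, 0, 0, 0, 0, 0, 1], [0, 0, 0, 0, 0, 0, 1], [0, 0, 0, 0, 0, 0, 1], [0, 0, 0, 0, 0, 0, 1], [0, 0, 0, 0, 0, 0, 1], [0, 0, 0, 0, 0, 0, 1], [0, 0, 0, 0, 0, 0, 1]]}}

```text
t: 14.6
eef_pos: [0.4272, 0.2058, 0.4959]
ee_rot: [-1.042, 0.003, 2.74]
force: [-0.0, -0.7, -1.6]
width: 0.0273
```

```bash
python3 - <<'E'
from rows import *
log()
gd=np.load("grasp.npy"); Q=R.from_quat(gd[3:7]); ql,er=ik(gd[:3]+[0,0,.15],Q,QL); print(er,ql.round(3))
jrows(ql,24,1)
E
```

```text
t 14.6 q [ 0.918  0.46  -0.538  0.462 -2.642 -1.29 ] p [0.4272 0.2058 0.4959] rpy [-1.042  0.003  2.74 ] w 0.027339629265802776 F [-0.  -0.7 -1.6]
1.3386094847162023e-09 [ 0.174  0.228 -0.295 -1.204 -1.121  0.363]
[[-9.5, 25.8, 17.1, -5.3, 2.4, -8.0, 1], [-15.4, 51.8, 32.2, -10.9, 4.7, -15.6, 1], [-18.0, 77.6, 45.1, -16.8, 6.8, -23.0, 1], [-17.7, 102.8, 55.5, -23.0, 8.7, -30.1, 1], [-14.8, 127.0, 63.2, -29.6, 10.3, -36.7, 1], [-9.9, 149.7, 68.0, -36.5, 11.8, -43.0, 1], [-3.4, 170.7, 70.1, -43.7, 12.9, -48.7, 1], [4.1, 189.6, 69.3, -51.2, 13.8, -54.0, 1], [12.2, 206.2, 65.8, -59.0, 14.5, -58.7, 1], [20.4, 220.3, 59.8, -67.1, 14.8, -62.9, 1], [28.2, 231.8, 51.5, -75.4, 14.7, -66.3, 1], [35.0, 240.7, 41.2, -84.0, 14.4, -69.0, 1]]
[[-8.2, 10.6, 5.7, -6.9, -2.6, -4.7, 1], [-15.8, 22.3, 8.2, -13.6, -5.6, -9.0, 1], [-22.9, 34.6, 7.4, -20.2, -9.2, -13.1, 1], [-29.4, 47.1, 3.3, -26.5, -13.2, -16.8, 1], [-35.3, 59.1, -4.1, -32.6, -17.8, -20.1, 1], [-40.6, 70.3, -14.6, -38.4, -22.7, -23.1, 1], [-45.2, 80.2, -28.0, -44.0, -28.0, -25.6, 1], [-49.2, 88.3, -44.2, -49.2, -33.8, -27.6, 1], [-52.4, 94.4, -62.6, -54.1, -39.8, -29.1, 1], [-54.9, 98.2, -83.1, -58.7, -46.2, -30.1, 1], [-56.6, 99.3, -105.2, -62.8, -52.8, -30.6, 1], [-57.5, 97.8, -128.5, -66.5, -59.5, -30.4, 1]]
```

{"name": "drive_tool", "arguments": {"moves": [[-9, 26, 17, -5.5, 2.5, -8, 1], [-15, 52, 32, -11, 4.5, -15.5, 1], [-18, 78, 45, -17, 7, -23, 1], [-18, 103, 55, -23, 8.5, -30, 1], [-15, 127, 63, -29.5, 10.5, -36.5, 1], [-10, 150, 68, -36.5, 12, -43, 1], [-3, 171, 70, -43.5, 13, -48.5, 1], [4, 190, 69, -51, 14, -54, 1], [12, 206, 66, -59, 14.5, -58.5, 1], [20, 220, 60, -67, 15, -63, 1], [28, 232, 51, -75.5, 14.5, -66.5, 1], [35, 241, 41, -84, 14.5, -69, 1]]}}

```text
t: 16.1
eef_pos: [0.334, 0.0749, 0.3081]
ee_rot: [-2.815, -1.095, 2.925]
force: [-0.2, -1.4, -1.1]
width: 0.0274
```

{"name": "drive_tool", "arguments": {"moves": [[-8, 11, 6, -7, -2.5, -4.5, 1], [-16, 22, 8, -13.5, -5.5, -9, 1], [-23, 35, 7, -20, -9, -13, 1], [-29, 47, 3, -26.5, -13, -17, 1], [-35, 59, -4, -32.5, -18, -20, 1], [-41, 70, -15, -38.5, -22.5, -23, 1], [-45, 80, -28, -44, -28, -25.5, 1], [-49, 88, -44, -49, -34, -27.5, 1], [-52, 94, -63, -54, -40, -29, 1], [-55, 98, -83, -58.5, -46, -30, 1], [-57, 99, -105, -63, -53, -30.5, 1], [-57.5, 98, -128.5, -66.5, -59.5, -30.5, 1]]}}

```text
t: 17.6
eef_pos: [0.4671, 0.1828, 0.2981]
ee_rot: [2.09, -0.005, 3.059]
force: [-1.0, -0.2, -0.9]
width: 0.0275
```

{"name": "drive_tool", "arguments": {"moves": [[0, 0, 0, 0, 0, 0, 1], [0, 0, 0, 0, 0, 0, 1], [0, 0, 0, 0, 0, 0, 1]]}}

```text
t: 17.98
eef_pos: [0.4661, 0.1831, 0.2975]
ee_rot: [2.092, -0.01, 3.063]
force: [-0.8, -0.2, -1.8]
width: 0.0276
```

```bash
cat > chk.py <<'E'
from rows import *
log(); P,Q,q=now(); gp=P+Q.apply([0,0,TG]); print("gp",gp.round(4),"axis",Q.apply(RG.inv().apply([0,0,1])).round(4))
f,W=cloud("top"); p=W.reshape(-1,3); p=p[np.isfinite(p[:,0])]
d=p-gp; k=(np.hypot(d[:,0],d[:,1])<.03)&(d[:,2]>.035); c=p[k]; zt=np.percentile(c[:,2],95); t=c[c[:,2]>zt-.004]
print("cap n",len(t),"top z",zt,"rect",np.round(cv2.minAreaRect(t[:,:2].astype(np.float32)*1000),1) if 0 else [np.round(x,1) for x in cv2.minAreaRect(t[:,:2].astype(np.float32)*1000)])
A=np.c_[t[:,:2],np.ones(len(t))]; print("cap plane slope",np.linalg.lstsq(A,t[:,2],rcond=None)[0].round(3))
cd=p[(p[:,2]>.004)&(p[:,2]<.012)&(np.hypot(p[:,0]-.48,p[:,1]-.32)<.05)]; print("coaster pts",len(cd),cv2.minAreaRect(cd[:,:2].astype(np.float32)*1000))
gd=np.load("grasp.npy"); goto(gd[:3],R.from_quat(gd[3:7]))
E
python3 chk.py
```

```text
t 17.975 q [ 0.175  0.23  -0.296 -1.204 -1.121  0.363] p [0.4661 0.1831 0.2975] rpy [ 2.092 -0.01   3.063] w 0.027633186622251248 F [-0.8 -0.2 -1.8]
gp [0.4763 0.3209 0.2182] axis [ 0.0094 -0.0033  1.    ]
cap n 340 top z 0.2794658180941035 rect [array([474.4, 321.7]), array([31.6, 33.1]), np.float64(85.5)]
cap plane slope [0.002 0.005 0.275]
coaster pts 51 ((489.19866943359375, 329.83660888671875), (36.451908111572266, 67.11751556396484), 78.4411392211914)
[[-1.8, -129.3, 74.0, -0.0, -0.1, -0.0, 0]]
```

No slip: cap top is at 0.2795, where 0.278 was expected, and the tube is level. I lower it, shifting 5 mm toward the coaster centre.

{"name": "drive_tool", "arguments": {"moves": [[-1, -6, 3.5, 0, 0, 0, 1], [-3, -22, 12.5, 0, 0, 0, 1], [-5, -44, 25, 0, 0, 0, 1], [-7, -66, 38, 0, 0, 0, 1], [-7, -86, 49, 0, 0, 0, 1], [-7, -102, 58.5, 0, 0, 0, 1], [-7, -112, 64, 0, 0, 0, 1], [-7, -118, 67.5, 0, 0, 0, 1], [-7, -122, 70, 0, 0, 0, 1], [-7, -124, 71, 0, 0, 0, 1], [-7, -124, 71, 0, 0, 0, 1], [-7, -124, 71, 0, 0, 0, 1]]}}

```text
t: 19.52
eef_pos: [0.4727, 0.1826, 0.1555]
ee_rot: [2.091, -0.007, 3.061]
force: [0.0, -0.6, -0.8]
width: 0.0274
```

```bash
python3 chk.py
```

```text
t 19.525 q [ 0.118  0.503 -0.344 -1.336 -1.066  0.727] p [0.4727 0.1826 0.1555] rpy [ 2.091 -0.007  3.061] w 0.027375406887705817 F [ 0.  -0.6 -0.8]
gp [0.4833 0.3204 0.0763] axis [ 0.0066 -0.0041  1.    ]
cap n 215 top z 0.13791298486629372 rect [array([481.2, 321.3]), array([31.4, 30.5]), np.float64(46.3)]
cap plane slope [ 0.011 -0.007  0.133]
coaster pts 113 ((471.4670104980469, 317.781982421875), (55.266117095947266, 77.4556884765625), 14.911819458007812)
[[6.1, -6.0, 3.3, 0.0, 0.0, 0.0, 0]]
```

{"name": "drive_tool", "arguments": {"moves": [[0, -1.7, 1, 0, 0, 0, 1], [0, -3, 1.7, 0, 0, 0, 1], [0, -4, 2.3, 0, 0, 0, 1], [0, -4.5, 2.6, 0, 0, 0, 1], [0, -5, 2.9, 0, 0, 0, 1], [0, -5.4, 3.1, 0, 0, 0, 1], [0, -5.8, 3.3, 0, 0, 0, 1], [0, -5.8, 3.3, 0, 0, 0, 1]]}}

```text
t: 20.58
eef_pos: [0.4725, 0.1825, 0.1485]
ee_rot: [2.091, -0.008, 3.061]
force: [-0.4, -0.7, 1.2]
width: 0.0275
```

```bash
python3 chk.py
```

```text
t 20.575 q [ 0.115  0.518 -0.345 -1.343 -1.065  0.744] p [0.4725 0.1825 0.1485] rpy [ 2.091 -0.008  3.061] w 0.027518424798655853 F [-0.4 -0.7  1.2]
gp [0.4831 0.3204 0.0694] axis [ 0.0073 -0.0044  1.    ]
cap n 194 top z 0.13128485148420038 rect [array([481.8, 321.5]), array([29.2, 32.4]), np.float64(2.1)]
cap plane slope [-0.003 -0.016  0.136]
coaster pts 119 ((473.20184326171875, 322.71173095703125), (62.014312744140625, 80.09133911132812), 0.5670257210731506)
[[6.0, -0.0, -0.1, 0.0, -0.0, -0.0, 0]]
```

{"name": "drive_tool", "arguments": {"moves": [[0, -0.4, 0.2, 0, 0, 0, 1], [0, -0.8, 0.5, 0, 0, 0, 1], [0, -0.8, 0.5, 0, 0, 0, 1]]}}

```text
t: 21.0
eef_pos: [0.4727, 0.1827, 0.1483]
ee_rot: [2.089, -0.007, 3.062]
force: [-2.0, -2.5, 8.5]
width: 0.0272
```

```bash
python3 chk.py
```

```text
t 21.0 q [ 0.115  0.519 -0.345 -1.344 -1.066  0.746] p [0.4727 0.1827 0.1483] rpy [ 2.089 -0.007  3.062] w 0.027164504326214867 F [-2.  -2.5  8.5]
gp [0.4832 0.3207 0.0694] axis [ 0.0066 -0.0058  1.    ]
cap n 211 top z 0.13108248997476696 rect [array([481.3, 321.9]), array([31.8, 31.6]), np.float64(65.0)]
cap plane slope [-0.004 -0.009  0.134]
coaster pts 110 ((471.0100402832031, 319.7079162597656), (56.0340461730957, 82.81756591796875), 14.070670127868652)
[[6.1, 0.1, -0.3, 0.1, -0.0, 0.0, 0]]
```

Contact (8.5 N). I ease back 0.5 mm and open, then retreat along the tool.

{"name": "drive_tool", "arguments": {"moves": [[0, 0.4, -0.2, 0, 0, 0, 1], [0, 0.4, -0.2, 0, 0, 0, 0.3], [0, 0.4, -0.2, 0, 0, 0, 0.2], [0, 0.4, -0.2, 0, 0, 0, 0], [0, 0.4, -0.2, 0, 0, 0, -0.5], [0, 0.4, -0.2, 0, 0, 0, -1], [0, 0.4, -0.2, 0, 0, 0, -1], [0, 0.4, -0.2, 0, 0, 0, -1], [0, 0.4, -0.2, 0, 0, 0, -1]]}}

```text
t: 22.18
eef_pos: [0.4725, 0.1826, 0.1478]
ee_rot: [2.091, -0.008, 3.061]
force: [-0.6, -0.6, 0.3]
width: 0.0857
```

```bash
python3 chk.py
```

```text
t 22.175 q [ 0.115  0.519 -0.345 -1.343 -1.064  0.745] p [0.4725 0.1826 0.1478] rpy [ 2.091 -0.008  3.061] w 0.08565078319148436 F [-0.6 -0.6  0.3]
gp [0.483  0.3204 0.0687] axis [ 0.0075 -0.004   1.    ]
cap n 209 top z 0.13098341914283443 rect [array([481.4, 319.8]), array([30.8, 32.3]), np.float64(4.7)]
cap plane slope [-0.014  0.002  0.135]
coaster pts 295 ((481.5432434082031, 319.90814208984375), (77.02377319335938, 78.94792175292969), 30.293291091918945)
[[6.0, 0.5, -0.4, -0.0, -0.0, -0.0, 0]]
```

{"name": "drive_tool", "arguments": {"moves": [[0, 0, -15, 0, 0, 0, -1], [0, 0, -40, 0, 0, 0, -1], [0, 0, -70, 0, 0, 0, -1], [0, 0, -100, 0, 0, 0, -1], [0, 0, -100, 0, 0, 0, -1], [0, 0, -100, 0, 0, 0, -1]]}}

```text
t: 22.98
eef_pos: [0.4659, 0.0954, 0.1981]
ee_rot: [2.091, -0.007, 3.06]
force: [0.0, 0.2, -0.1]
width: 0.0876
```

```bash
python3 - <<'E'
from h import *
log()
f,W=cloud("top"); cv2.imwrite("pics/end.png",cv2.resize(f["img"][130:260,120:360,::-1],(720,390)))
p=W.reshape(-1,3);p=p[np.isfinite(p[:,0])]
for l,h in((.004,.012),(.119,.14)):
    c=p[(p[:,2]>l)&(p[:,2]<h)&(np.hypot(p[:,0]-.48,p[:,1]-.32)<.05)];print(len(c),c.mean(0).round(4),cv2.minAreaRect(c[:,:2].astype(np.float32)*1000))
c=cloud("scene")[1].reshape(-1,3);c=c[np.isfinite(c[:,0])]
c=c[(c[:,2]>.075)&(c[:,2]<.1)&(np.hypot(c[:,0]-.496,c[:,1])<.04)];print("short",len(c),c.mean(0).round(4))
E
```

```text
t 22.975 q [-0.023  0.419 -0.348 -1.212 -1.182  0.672] p [0.4659 0.0954 0.1981] rpy [ 2.091 -0.007  3.06 ] w 0.08756606249107435 F [ 0.   0.2 -0.1]
355 [0.4769 0.3149 0.0069] ((481.0657653808594, 319.8191223144531), (77.66319274902344, 78.75069427490234), 28.293487548828125)
248 [0.4808 0.3201 0.1284] ((480.7285461425781, 320.5242614746094), (32.26782989501953, 32.548370361328125), 46.388187408447266)
short 364 [ 0.4948 -0.0015  0.0816]
```

View pics/end.png

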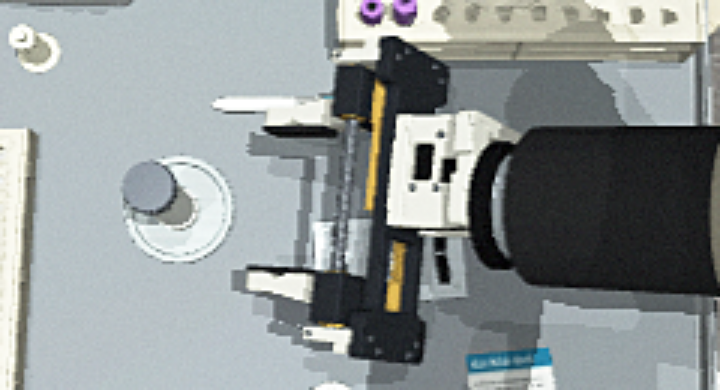

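The tall tube stands upright on its coaster, with the cap at (150,187) and the coaster at (180,208). The gripper is clear of it.

```bash
python3 -c "from station import *;print(job_done())"
```

```text
the job is handed in; nothing more can be done
None
```

I gripped the tall tube from the side at mid-body, lifted it 150 mm and turned it fully upside down, cap straight down. I held it there for about 1.6 s, turned it back, set it on its own coaster and let go. The job was handed in at about 23 s on the robot clock, without needing the rest.

**Last checks**
- **Tall tube:** its cap measures within about 1 mm of the coaster centre. The cap top is at the same height as at the start, and the tube looked upright.
- **Handling:** the tube did not slip in the grip. The most force I read while setting it down was about 8.5 N, against the 40 N limit.
- **Short tube:** its measured cap position had not changed by more than 1 mm.
- **Gripper:** it is open, backed off 100 mm and touching nothing.

**What disagreed:** the first approach ended about 4 mm off because I measured before the arm had settled. I corrected this while closing the jaws, which probably nudged the tube a few mm inside its coaster. I made up for that when placing it.

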